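# Set the microscope lamp's filter lever to its third click

### The arm

A 7-joint arm with a two-finger parallel gripper is mounted at the origin on a cart in front of the work surface, level with it; the furniture and walls round the work are solid. World frame = base frame: x ahead of the robot, y to its left, z up, the work surface at z = 0. Lengths are in mm, angles in rad, forces in N, time in s.
With the tool pointing down it reaches from about 400 to 875 mm from the base axis. Payload 4.4 kg.
Tool frame: the origin (TCP) lies at the very end of the fingers, on their centre line; the grasp point (between the pads) lies 19 mm behind it; z points along the fingers, y is the direction in which the jaws open and shut (so a half turn about z gives the same grasp; the last joint's range is limited). The gripper opens to 85 mm and grips with 20 to 120 N. Pads are 22 mm wide; open, the fingers measure 114 mm over their backs; the gripper's body (76 mm by 85 mm) begins 54 mm behind the grasp point. The pads swing forward as they close: fully open they stand 13 mm farther back than shut.
Start: joints at [-1.189, 0.628, 0.038, 1.517, -0.027, 0.996, -0.02], TCP at [281.419, 585.936, 231.313] pointing down, gripper open.
Joint ranges: [-3.06, 3.06], [-0.37, 2.12], [-1.25, 1.32], [0.18, 2.47], [-1.1, 4.24], [0.23, 1.98], [-2.94, 2.94]. Speed limits (rad/s): [2.57, 2.57, 3.14, 3.14, 3.14, 3.14, 3.14].

### API

Orientations are given as [roll, pitch, yaw] about the fixed x, y, z axes, in that order (R = Rz(yaw) Ry(pitch) Rx(roll)).
In Python, from cell import read_state, get_image, calibration, finish_job gives the robot as it stands. The module is installed in compiled form; this text tells all that it offers.
- The arm moves only by the tool apply_moves, never from a script. Its argument "increments" is a list of rows, each an object of numbers: "tx", "ty", "tz": the shift along the world's x, y, z in m; "rx", "ry", "rz": the turn, a rotation vector about the world's x, y, z in units of 5 degrees (1.0 is 5 degrees); "claw": the finger opening in m, from 0 to 0.0854. In form: [{"tx": .., "ty": .., "tz": .., "rx": .., "ry": .., "rz": .., "claw": ..}, ...]. A call has 1 to 12 rows; each row is the pose to reach, as a shift and turn from the pose commanded when the call began; what a row does not reach only later rows make up. A row lasts 1/10 s, in which the tool goes at most 50 mm and 8.59 degrees, less where a joint would pass 70% of its speed; a pose out of reach is approached as far as the arm can. A call with a gripper value outside its range is refused whole. The fingers move at their own pace and stop on an object; the grip force is fixed at half the most. Time passes only in rows, so rows that repeat a pose let the fingers close. It gives the time, the measured TCP pose, the force and the opening at its end, in the units of the state.
- read_state(): the state, without advancing time (a new reading comes with each control period).
- get_image(name): name is "scene" or "top" or "wrist"; returns the picture (384x512x3 uint8, red, green, blue); there is no depth.
- calibration(name): a dict with "camera_matrix" (3x3 intrinsics, pixels), "origin" and "attitude" of the camera in the world. Camera axes: x right, y up, looking along -z (the intrinsics and any distortion apply to the point x, -y, -z); pixel columns grow to the right and rows downward; lengths in mm; the calibration is good to about 2 mm. A picture is of the moment at which its call begins: read the wrist's pose just before it. calibration takes no time and is no camera call; for the wrist camera it gives the pose at the moment of the call.
- finish_job(): hands the job in, once; it reports no verdict.
The state is a dict: "clock": time; "qpos": joint angles; "qd": joint speeds; "tau": joint torques, N m; "eef_pos": TCP position; "tool_rot": TCP orientation; "force": force on the tool from outside, world axes, zero at the start; "torque": the same for the moment, N m; "width": finger opening in mm.
Only numpy, scipy, OpenCV 4.12 (cv2) and the standard library are available. Lean on these libraries where they do the work, as an engineer would, in place of code of your own. Each camera call takes 0.05 s, during which the arm holds its last target. There are 200 camera calls.

### The job

Set the filter on the microscope's lamp unit: with a fingertip, push the black lever in its top all the way home to its stop, at the end with the round light outlet, then push it the other way three clicks and leave it resting in the third click, never running past it (further on the light would bleach the specimen). Only push the lever, do not pinch it, and leave the loose things round the unit where they lie.

Things in the scene. Friction and masses are not known exactly. Their poses are not given: they have to be found in the camera images.
- lamp_unit: Microscope lamp unit, a low white box with a grey top plate, fixed to the bench: 84 mm (its x) by 180 mm (its y), top at 52 mm. Origin: centre of its underside, z up. A round steel light outlet (26 mm across, 26 mm long) sticks out of its -y end face: that is the home end. The lever slides along y in a slot in the middle of the top.
- scale_home (a point): The long black line beside the slot, on the top plate (52 mm high), that marks the lever's home place at the end by the outlet; axes as the lamp unit's. Five shorter lines follow towards +y, 14 mm apart, one per click of the lever. At lever value q the lever stands q further along y than this line.
- filter_lever (a joint): Travel of the lever along the lamp unit's +y, m. 0 = home stop; clicks hold it at 0.014, 0.028, 0.042 (third), 0.056 and 0.070 (far stop). It starts in the first or second, or rarely balanced between. A push of 4 to 8 N frees it; just past halfway it jumps some 5 mm ahead of what pushes it into the next click. Left more than 2 mm off halfway it snaps into the nearer click.
- lever_tip (a point): Centre of the top of the lever, 88 mm above the bench, axes as the lamp unit's. The lever is an upright black tab, 8 mm thick along y, 20 mm wide (x), 36 mm above the top plate, with a 3 mm high skirt 20 mm long (y) at its foot. At lever value q it stands at x = 0, y = -0.035 + q in the lamp unit's frame. Nothing else stands on the top plate.
- marker: Loose pen with a blue cap, 17 x 135 x 16 mm, lying beside the lamp unit along its long face. Origin: centre of its underside.
- microtube: Loose small clear tube with a green cap, 13 x 42 x 16 mm, lying beside the lamp unit. Origin: centre of its underside.
- timer: Loose bench timer, a white box lying on its back, 62 x 68 x 19 mm, beside the lamp unit. Origin: centre of its underside.
- small_dish: Loose clear Petri dish with lid, 62 mm across, 15 mm high, beyond the lamp unit's +y end. Origin: centre of its underside.
- forceps: Loose steel forceps, 10 x 114 x 9 mm, lying beyond the lamp unit's outlet end. Origin: centre of its underside.
There are look-alikes about, which are no part of the job. Leave any brown look-alike of the lamp_unit alone.

How it is judged (in metres and radians):
On the way:
1. the lever has been pushed home to its stop (within 3 mm) (value of joint filter_lever below 0.003 m), for 0.1 s.
At the end, for the whole second after the job is handed in: The lever rests in the third click from the home stop (0.042 m, within 3 mm) and stands still (value of joint filter_lever between 0.039 and 0.045 m and velocity of joint filter_lever between -0.005 and 0.005 m/s); the robot touches nothing.
It fails at once if the lever runs past the third click (over 0.050 m) (value of joint filter_lever above 0.05 m).
It fails at once if the lever is pinched: it bears on the fingers while it stands between them, within 5 mm of the middle of the pads along its slide (contact force between the fingers and filter_lever above 0.5 N and y of the grasp point in the frame of lever_tip between -0.005 and 0.005 m and x of the grasp point in the frame of lever_tip between -0.018 and 0.018 m and z of the grasp point in the frame of lever_tip below 0.012 m).
It fails at once if a loose thing beside the unit is lifted or shifted by more than 20 mm (distance of any of marker, microtube, timer, small_dish, forceps from where it was at the start of the episode above 0.02 m).
It also fails if it takes over 58 s, if anything falls off the work surface, if the arm or the gripper's body presses on something with over 40 N, if the wrist force passes 120 N, or if a joint passes its speed limit or range.

## Working session

There is one attempt and no reset: what is moved stays moved. The work goes in short steps, Python scripts to look and compute and a tool call to move; the robot and the scene stay as the last step left them, time stands still between calls to the robot, and variables do not carry over. Pictures are saved under pics/ and viewed, about 8 in all and at most 12, crops included, and the job is handed in when it is done.

Besides the shell and the picture viewer there is one more tool, called after "Call:" by a JSON object that holds its "api" and its "payload", one argument or row to a line. apply_moves: Moves the arm, as the interface text tells. Its arguments: {"type":"object","properties":{"increments":{"type":"array"}},"required":["increments"]}

```bash
mkdir -p pics; cat > h.py <<'E'
import numpy as np, cv2
from cell import *
def cal(n):
    c=calibration(n); return c
def rays(n,px,z,c=None):
    c=c or calibration(n)
    K=np.array(c["camera_matrix"]);R=np.array(c["attitude"]);o=np.array(c["origin"])
    if R.shape!=(3,3):
        from scipy.spatial.transform import Rotation as Ro
        R=Ro.from_euler('xyz',R.ravel()).as_matrix()
    px=np.atleast_2d(px).astype(float)
    d=np.c_[(px[:,0]-K[0,2])/K[0,0],-(px[:,1]-K[1,2])/K[1,1],-np.ones(len(px))]@R.T
    return o+d*((z-o[2])/d[:,2])[:,None]
def save(n,f):
    im=get_image(n); cv2.imwrite(f,im[:,:,::-1]); return im
E
python3 - <<'E'
from h import *
print(calibration("top"));print(calibration("scene"));print(read_state())
a=save("top","pics/top0.png");save("scene","pics/scene0.png")
E
```

```text
{'camera_matrix': array([[365.23923623,   0.        , 247.82222771],
       [  0.        , 365.23923623, 193.04791169],
       [  0.        ,   0.        ,   1.        ]]), 'origin': array([492.57574399,  51.60672337, 994.4878601 ]), 'attitude': array([ 0.04217192, -0.0285325 , -1.56896676])}
{'camera_matrix': array([[430.69602573,   0.        , 254.55475021],
       [  0.        , 430.69602573, 182.10384603],
       [  0.        ,   0.        ,   1.        ]]), 'origin': array([ 327.25733668, -450.75925891,  786.830332  ]), 'attitude': array([ 0.65373309, -0.00477565, -0.4268969 ])}
{'clock': 0.0, 'qpos': array([-1.18877175,  0.62935765,  0.03843712,  1.5183625 , -0.02698929,
        0.99632493, -0.02001608]), 'qd': array([ 0.00071919,  0.00121974,  0.00114808, -0.00021783,  0.00083314,
        0.00220254, -0.00068531]), 'tau': array([-2.32614620e-04, -5.63408446e+01,  1.22583356e+00, -1.93441057e+01,
        1.07788263e-02,  1.06957546e-02,  2.34615169e-05]), 'eef_pos': array([281.15397987, 585.34618558, 230.38331333]), 'tool_rot': array([-3.13965841e+00,  3.24187902e-05,  2.69376189e+00]), 'force': array([-0.36917577, -0.59339579,  0.1191187 ]), 'torque': array([ 0.01749803, -0.09370362,  0.02701345]), 'width': 85.56115627911633}
```

View pics/top0.png

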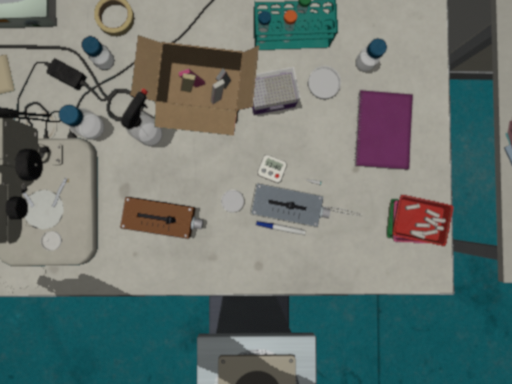

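View pics/scene0.png

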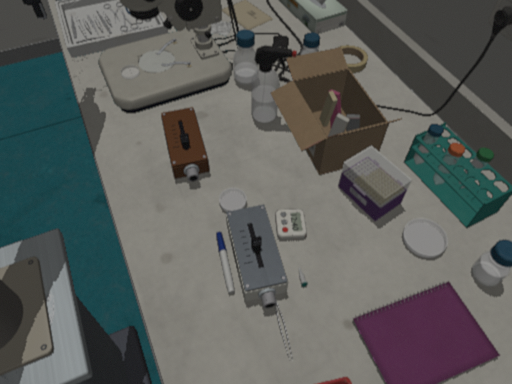

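The top view shows two candidates: a brown unit at (160,217) and a white unit with a grey top plate at (287,205), whose outlet is at (327,211). The grey one fits the description, so I'll confirm it in an enlarged crop.

```bash
python3 - <<'E'
from h import *
a=cv2.imread("pics/top0.png")[170:245,240:350]; b=cv2.imread("pics/scene0.png")[195:315,210:320]
a=cv2.resize(a,None,fx=5,fy=5,interpolation=3); b=cv2.resize(b,None,fx=3.1,fy=3.1,interpolation=3)
A=np.zeros((600,800,3),np.uint8); 
a=cv2.resize(a,(450,307)); A[:307,:450]=a; A[:b.shape[0],455:455+b.shape[1]]=b
cv2.imwrite("pics/crop0.png",A)
im=cv2.imread("pics/top0.png"); hsv=cv2.cvtColor(im,cv2.COLOR_BGR2HSV)
print(im[205,262],im[195,300],im[180,330],im[205,290])
print(rays("top",[[252,185],[322,193],[317,227],[249,215],[287,205],[327,211],[342,211]],52))
E
```

```text
[117 112 106] [114 109 103] [150 160 163] [50 48 47]
[[ 553.28295705   14.0063183    52.        ]
 [ 533.12083215 -168.07794172   52.        ]
 [ 445.019732   -154.46127868   52.        ]
 [ 475.78829229   21.64016072   52.        ]
 [ 501.75735926  -76.71562298   52.        ]
 [ 486.41650271 -180.81420144   52.        ]
 [ 486.4804954  -220.0358045    52.        ]]
```

View pics/crop0.png

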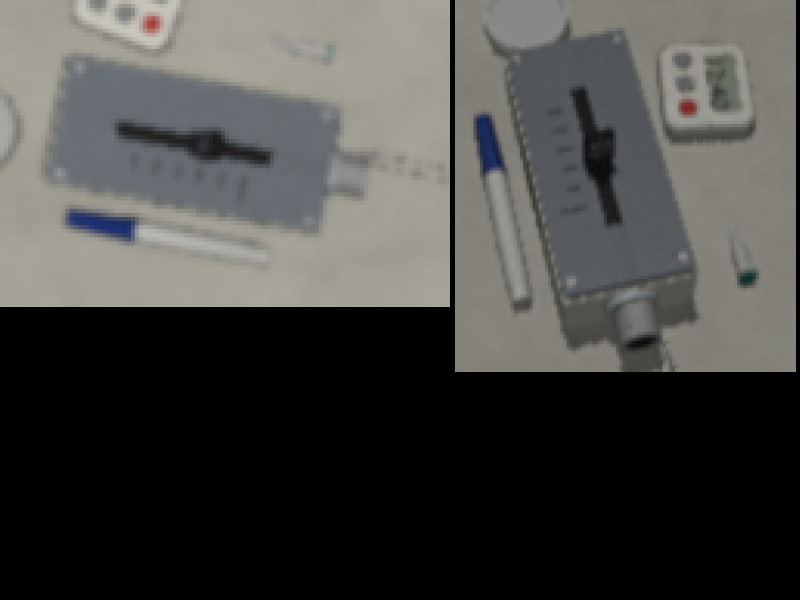

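The crop confirms it: grey plate, white box, black lever, and the outlet on the image's right (world -y). The long home line is nearest the outlet. Now I'll measure the plate.

```bash
cat >> h.py <<'E'
def plate(im,n,c=None,thr=4):
    i=im.astype(int)
    m=((i[:,:,2]-i[:,:,0]>thr)&(i.sum(2)<420)&(i.sum(2)>200)).astype(np.uint8)
    m=cv2.morphologyEx(m,cv2.MORPH_OPEN,np.ones((3,3)))
    cs=cv2.findContours(m,0,2)[0]; k=max(cs,key=cv2.contourArea)
    p=rays(n,k.reshape(-1,2),52,c)
    return cv2.minAreaRect(p[:,:2].astype(np.float32)),cv2.boundingRect(k)
E
python3 - <<'E'
from h import *
for n in("top","scene"):
    im=cv2.imread(f"pics/{n}0.png")[:,:,::-1]
    print(n,plate(im,n))
E
```

```text
top (((604.4348754882812, -569.6153564453125), (121.00048828125, 375.8825988769531), 89.95075225830078), (450, 96, 48, 143))
scene (((501.1884460449219, -78.56222534179688), (173.98019409179688, 78.07976531982422), 79.05912780761719), (229, 206, 56, 84))
```

Call:
{"api": "apply_moves", "payload": {
  "increments": [
    {"ty": -0.05, "tz": 0.02},
    {"ty": -0.1, "tz": 0.02},
    {"ty": -0.15, "tz": 0.02},
    {"ty": -0.2, "tz": 0.02},
    {"ty": -0.25, "tz": 0.02},
    {"ty": -0.29, "tx": 0.03, "tz": 0.02, "rz": -1.5},
    {"ty": -0.33, "tx": 0.06, "tz": 0.02, "rz": -3},
    {"ty": -0.37, "tx": 0.09, "tz": 0.02, "rz": -4.5},
    {"ty": -0.41, "tx": 0.11, "tz": 0.02, "rz": -6},
    {"ty": -0.45, "tx": 0.13, "tz": 0.02, "rz": -7.5},
    {"ty": -0.49, "tx": 0.15, "tz": 0.02, "rz": -9},
    {"ty": -0.53, "tx": 0.17, "tz": 0.02, "rz": -10.5}
  ]
}}

```text
$.increments[0]: bad value
```

The scene view gives the plate as 174 x 78 mm centred at (501,-79), which is plausible. The move call seems to need every field, so I'll resend it in full.

Call:
{"api": "apply_moves", "payload": {
  "increments": [
    {"tx": 0, "ty": -0.05, "tz": 0.02, "rx": 0, "ry": 0, "rz": 0, "claw": 0},
    {"tx": 0, "ty": -0.1, "tz": 0.02, "rx": 0, "ry": 0, "rz": 0, "claw": 0},
    {"tx": 0, "ty": -0.15, "tz": 0.02, "rx": 0, "ry": 0, "rz": 0, "claw": 0},
    {"tx": 0, "ty": -0.2, "tz": 0.02, "rx": 0, "ry": 0, "rz": 0, "claw": 0},
    {"tx": 0, "ty": -0.25, "tz": 0.02, "rx": 0, "ry": 0, "rz": 0, "claw": 0},
    {"tx": 0.03, "ty": -0.29, "tz": 0.02, "rx": 0, "ry": 0, "rz": -1.5, "claw": 0},
    {"tx": 0.06, "ty": -0.33, "tz": 0.02, "rx": 0, "ry": 0, "rz": -3, "claw": 0},
    {"tx": 0.09, "ty": -0.37, "tz": 0.02, "rx": 0, "ry": 0, "rz": -4.5, "claw": 0},
    {"tx": 0.11, "ty": -0.41, "tz": 0.02, "rx": 0, "ry": 0, "rz": -6, "claw": 0},
    {"tx": 0.13, "ty": -0.45, "tz": 0.02, "rx": 0, "ry": 0, "rz": -7.5, "claw": 0},
    {"tx": 0.15, "ty": -0.49, "tz": 0.02, "rx": 0, "ry": 0, "rz": -9, "claw": 0},
    {"tx": 0.17, "ty": -0.53, "tz": 0.02, "rx": 0, "ry": 0, "rz": -10.5, "claw": 0}
  ]
}}

```text
clock: 1.3
eef_pos: [451.8, 54.2, 251.3]
tool_rot: [3.142, -0.0, 1.772]
force: [1.7, 1.1, 0.7]
width: 0.0
```

Call:
{"api": "apply_moves", "payload": {
  "increments": [
    {"tx": 0.02, "ty": -0.03, "tz": 0, "rx": 0, "ry": 0, "rz": -1.5, "claw": 0},
    {"tx": 0.03, "ty": -0.05, "tz": 0, "rx": 0, "ry": 0, "rz": -3, "claw": 0},
    {"tx": 0.045, "ty": -0.06, "tz": 0, "rx": 0, "ry": 0, "rz": -3.8, "claw": 0},
    {"tx": 0.045, "ty": -0.06, "tz": 0, "rx": 0, "ry": 0, "rz": -3.8, "claw": 0},
    {"tx": 0.045, "ty": -0.06, "tz": 0, "rx": 0, "ry": 0, "rz": -3.8, "claw": 0}
  ]
}}

```text
clock: 1.8
eef_pos: [495.8, -3.7, 250.9]
tool_rot: [-3.14, -0.0, 1.447]
force: [-0.3, 0.6, -0.5]
width: -0.3
```

```bash
python3 - <<'E'
from h import *
import pickle
s=read_state();c=calibration("wrist");print(s["eef_pos"],s["tool_rot"],c)
save("wrist","pics/w1.png");pickle.dump(c,open("w1.pkl","wb"))
E
```

```text
[495.77085383  -3.70048744 250.88017219] [-3.14009815e+00 -8.39624277e-05  1.44712571e+00] {'camera_matrix': array([[322.50368092,   0.        , 257.92661983],
       [  0.        , 322.50368092, 189.88475295],
       [  0.        ,   0.        ,   1.        ]]), 'origin': array([505.46671634,  75.42867901, 393.09468146]), 'attitude': array([-0.31744845,  0.00082312, -0.12392055])}
```

View pics/w1.png

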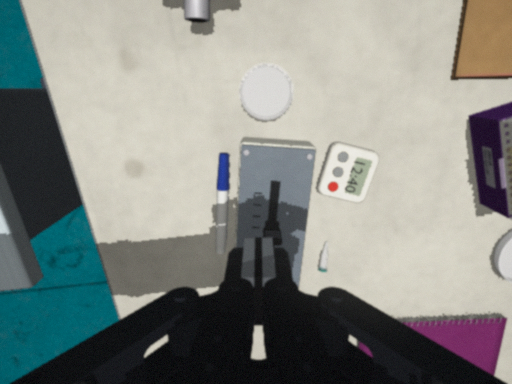

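The wrist view shows the right unit, but the fingers hide the lever near (270,240). I'll move towards -y so that it lies under the camera.

Call:
{"api": "apply_moves", "payload": {
  "increments": [
    {"tx": 0, "ty": -0.05, "tz": -0.01, "rx": 0, "ry": 0, "rz": 0, "claw": 0},
    {"tx": 0, "ty": -0.1, "tz": -0.03, "rx": 0, "ry": 0, "rz": 0, "claw": 0},
    {"tx": 0, "ty": -0.14, "tz": -0.05, "rx": 0, "ry": 0, "rz": 0, "claw": 0},
    {"tx": 0, "ty": -0.16, "tz": -0.05, "rx": 0, "ry": 0, "rz": 0, "claw": 0},
    {"tx": 0, "ty": -0.16, "tz": -0.05, "rx": 0, "ry": 0, "rz": 0, "claw": 0},
    {"tx": 0, "ty": -0.16, "tz": -0.05, "rx": 0, "ry": 0, "rz": 0, "claw": 0}
  ]
}}

```text
clock: 2.45
eef_pos: [496.1, -162.7, 201.3]
tool_rot: [-3.141, -0.001, 1.447]
force: [-0.2, 0.6, -1.1]
width: -0.3
```

```bash
python3 - <<'E'
from h import *
import pickle
s=read_state();c=calibration("wrist");print(s["eef_pos"],s["tool_rot"],c["origin"])
im=save("wrist","pics/w2.png");pickle.dump(c,open("w2.pkl","wb"))
r=plate(im,"wrist",c);print(r)
x,y,w,h=r[1];x0,y0=max(x-15,0),max(y-15,0);x1,y1=min(x+w+15,512),min(y+h+15,384)
cr=im[y0:y1,x0:x1,::-1];f=min(800/cr.shape[1],600/cr.shape[0]);print(x0,y0,f)
cv2.imwrite("pics/w2c.png",cv2.resize(cr,None,fx=f,fy=f,interpolation=3))
E
```

```text
[ 496.14328863 -162.66227696  201.28139292] [-3.14098565e+00 -1.48281543e-03  1.44703140e+00] [505.71297418 -83.70718558 343.63349725]
(((244.95571899414062, -309.19781494140625), (190.4137420654297, 105.57284545898438), 68.9379653930664), (0, 258, 99, 126))
0 243 4.25531914893617
```

View pics/w2c.png

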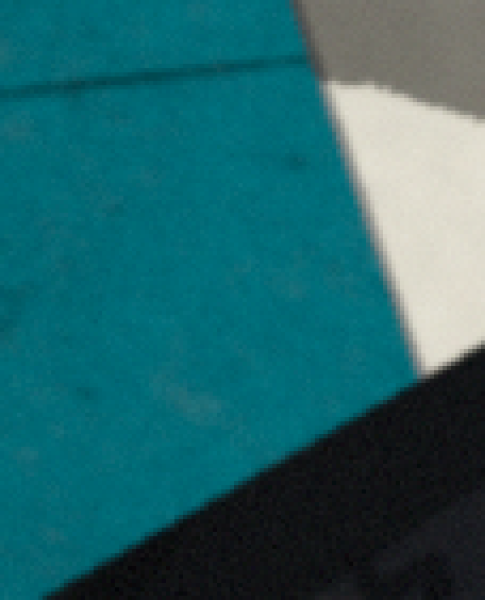

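The mask picked up the teal floor, so that crop is no use. I'll take a direct crop of the picture centre instead.

```bash
python3 - <<'E'
from h import *
im=cv2.imread("pics/w2.png")[0:260,160:400]
cv2.imwrite("pics/w2d.png",cv2.resize(im,None,fx=2.3,fy=2.3,interpolation=3))
E
```

```text
(no output)
```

View pics/w2d.png

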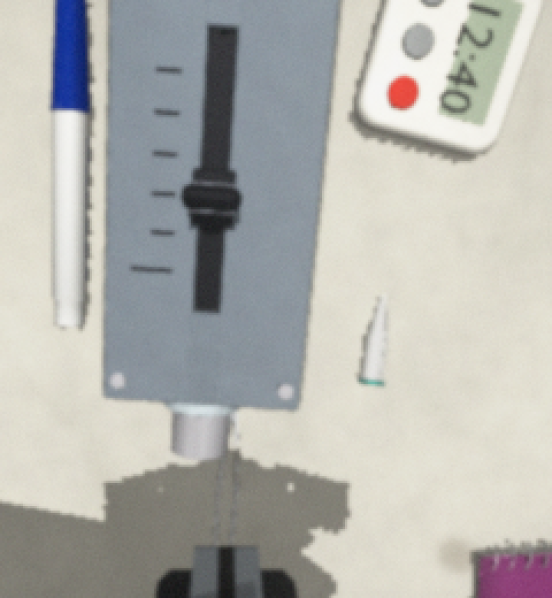

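The picture is clear. In crop pixels (scale 2.3, offset (160,0)), the home line is at (151,269), the ticks at y = 232, 194, 153, 112 and 69, the lever top at (212,197), and the slot ends at (207,312) and (222,25).

```bash
python3 - <<'E'
from h import *
import pickle
c=pickle.load(open("w2.pkl","rb"))
f=lambda p,z:rays("wrist",np.array(p,float)/2.3+[160,0],z,c)[:,:2]
slot=f([[207,312],[222,25]],52);e=f([[105,397],[301,408]],52)
t=f([[151,269],[163,232],[164,194],[165,153.5],[167,112],[169,69]],52)
L=f([[212,196]],88);fo=f([[212,228]],55)
print(slot,e,t,L)
u=slot[1]-slot[0];print("slot len",np.hypot(*u),"ang",np.degrees(np.arctan2(u[1],u[0])))
v=t[5]-t[1];print("tick ang",np.degrees(np.arctan2(v[1],v[0])),np.hypot(*v),"width",np.hypot(*(e[1]-e[0])))
w=e[1]-e[0];print("edge ang+90",np.degrees(np.arctan2(w[1],w[0]))+90)
for a in(82,83.,84):
    d=np.array([np.cos(np.radians(a)),np.sin(np.radians(a))])
    print(a,"ticks",(t-t[0])@d,"lever q",(L-t[0])@d,"slot",(slot-t[0])@d,"x",(L-slot[0])@[d[1],-d[0]])
E
```

```text
[[ 493.22598459 -126.39283595]
 [ 511.59096293  -27.70123911]] [[ 447.55614222 -155.42586468]
 [ 526.19461203 -169.91245929]] [[ 473.99062626 -107.35022222]
 [ 480.63389522  -94.31946058]
 [ 483.05402425  -80.81277017]
 [ 485.53001825  -66.85732426]
 [ 488.33712455  -53.05311036]
 [ 491.12693355  -39.20521319]] [[501.37161086 -83.73252766]]
slot len 100.38577447805193 ang 79.4587114734496
tick ang 79.22063141147505 56.10422549536991 width 79.96168055375196
edge ang+90 79.56212953521168
82 ticks [ 0.         13.8285115  27.54057259 41.70479683 55.76534276 69.86673951] lever q [27.19854531] slot [-16.18024786  84.10680014] x [2.1291862]
83.0 ticks [ 0.         13.74324314 27.44419627 41.59736816 55.64078775 69.72545698] lever q [26.77855446] slot [-16.55647249  83.63762001] x [2.88592624]
84 ticks [ 0.         13.65378846 27.33946017 41.47726854 55.49928402 69.5629354 ] lever q [26.3504066] slot [-16.92765386  83.14296306] x [3.6417872]
```

The unit's +y axis lies at 79.4° in the world, so u = (0.184, 0.983). The tick spacing comes out at 14.0 mm and the plate width at 80 mm. The lever at home is at (496.0,-111.5), and it now stands at q≈28 mm, in the second click. I'll cross above it to its +y side and descend at s≈57.

Call:
{"api": "apply_moves", "payload": {
  "increments": [
    {"tx": 0.004, "ty": 0.045, "tz": -0.01, "rx": 0, "ry": 0, "rz": -0.4, "claw": 0},
    {"tx": 0.008, "ty": 0.09, "tz": -0.03, "rx": 0, "ry": 0, "rz": -0.7, "claw": 0},
    {"tx": 0.01, "ty": 0.107, "tz": -0.06, "rx": 0, "ry": 0, "rz": -0.7, "claw": 0},
    {"tx": 0.01, "ty": 0.107, "tz": -0.08, "rx": 0, "ry": 0, "rz": -0.7, "claw": 0},
    {"tx": 0.01, "ty": 0.107, "tz": -0.11, "rx": 0, "ry": 0, "rz": -0.7, "claw": 0},
    {"tx": 0.01, "ty": 0.107, "tz": -0.133, "rx": 0, "ry": 0, "rz": -0.7, "claw": 0},
    {"tx": 0.01, "ty": 0.107, "tz": -0.133, "rx": 0, "ry": 0, "rz": -0.7, "claw": 0},
    {"tx": 0.01, "ty": 0.107, "tz": -0.133, "rx": 0, "ry": 0, "rz": -0.7, "claw": 0}
  ]
}}

```text
clock: 3.3
eef_pos: [506.5, -55.6, 68.8]
tool_rot: [-3.141, -0.001, 1.387]
force: [1.1, -0.4, 0.9]
width: 0.1
```

Call:
{"api": "apply_moves", "payload": {
  "increments": [
    {"tx": -0.001, "ty": -0.006, "tz": 0, "rx": 0, "ry": 0, "rz": 0, "claw": 0},
    {"tx": -0.002, "ty": -0.01, "tz": 0, "rx": 0, "ry": 0, "rz": 0, "claw": 0},
    {"tx": -0.0025, "ty": -0.013, "tz": 0, "rx": 0, "ry": 0, "rz": 0, "claw": 0},
    {"tx": -0.003, "ty": -0.016, "tz": 0, "rx": 0, "ry": 0, "rz": 0, "claw": 0},
    {"tx": -0.0035, "ty": -0.019, "tz": 0, "rx": 0, "ry": 0, "rz": 0, "claw": 0},
    {"tx": -0.004, "ty": -0.022, "tz": 0, "rx": 0, "ry": 0, "rz": 0, "claw": 0},
    {"tx": -0.0045, "ty": -0.025, "tz": 0, "rx": 0, "ry": 0, "rz": 0, "claw": 0},
    {"tx": -0.005, "ty": -0.028, "tz": 0, "rx": 0, "ry": 0, "rz": 0, "claw": 0},
    {"tx": -0.0055, "ty": -0.031, "tz": 0, "rx": 0, "ry": 0, "rz": 0, "claw": 0},
    {"tx": -0.006, "ty": -0.034, "tz": 0, "rx": 0, "ry": 0, "rz": 0, "claw": 0}
  ]
}}

```text
clock: 4.3
eef_pos: [500.6, -90.0, 68.6]
tool_rot: [-3.141, -0.002, 1.386]
force: [-0.1, 2.0, 1.3]
width: -0.0
```

Call:
{"api": "apply_moves", "payload": {
  "increments": [
    {"tx": -0.0005, "ty": -0.002, "tz": 0, "rx": 0, "ry": 0, "rz": 0, "claw": 0},
    {"tx": -0.0007, "ty": -0.004, "tz": 0, "rx": 0, "ry": 0, "rz": 0, "claw": 0},
    {"tx": -0.001, "ty": -0.006, "tz": 0, "rx": 0, "ry": 0, "rz": 0, "claw": 0},
    {"tx": -0.001, "ty": -0.006, "tz": 0, "rx": 0, "ry": 0, "rz": 0, "claw": 0}
  ]
}}

```text
clock: 4.7
eef_pos: [499.3, -96.5, 68.2]
tool_rot: [-3.141, -0.001, 1.385]
force: [0.1, 3.8, 1.9]
width: -0.5
```

Call:
{"api": "apply_moves", "payload": {
  "increments": [
    {"tx": 0, "ty": -0.001, "tz": 0, "rx": 0, "ry": 0, "rz": 0, "claw": 0},
    {"tx": 0, "ty": -0.001, "tz": 0, "rx": 0, "ry": 0, "rz": 0, "claw": 0}
  ]
}}

```text
clock: 4.9
eef_pos: [499.3, -96.6, 68.2]
tool_rot: [-3.141, -0.002, 1.386]
force: [0.3, 5.8, 2.2]
width: 0.3
```

Call:
{"api": "apply_moves", "payload": {
  "increments": [
    {"tx": 0, "ty": -0.001, "tz": 0, "rx": 0, "ry": 0, "rz": 0, "claw": 0},
    {"tx": 0, "ty": -0.001, "tz": 0, "rx": 0, "ry": 0, "rz": 0, "claw": 0}
  ]
}}

```text
clock: 5.1
eef_pos: [499.3, -96.6, 68.2]
tool_rot: [-3.14, -0.003, 1.387]
force: [1.2, 8.0, 2.3]
width: -0.1
```

The finger has stalled at s=15.2 (15 expected at the stop) while the force rises. I'll press to beyond the 8 N needed to free a click, to rule out a detent.

Call:
{"api": "apply_moves", "payload": {
  "increments": [
    {"tx": 0, "ty": -0.002, "tz": 0, "rx": 0, "ry": 0, "rz": 0, "claw": 0},
    {"tx": 0, "ty": -0.004, "tz": 0, "rx": 0, "ry": 0, "rz": 0, "claw": 0},
    {"tx": 0, "ty": -0.004, "tz": 0, "rx": 0, "ry": 0, "rz": 0, "claw": 0}
  ]
}}

```text
clock: 5.4
eef_pos: [499.2, -96.7, 68.3]
tool_rot: [-3.138, -0.008, 1.389]
force: [0.3, 14.8, 5.5]
width: -0.0
```

At 14.8 N there was no further motion, so the lever is home. Now I'll back off, go over the lever and come down on its -y side.

Call:
{"api": "apply_moves", "payload": {
  "increments": [
    {"tx": 0.002, "ty": 0.013, "tz": 0, "rx": 0, "ry": 0, "rz": 0, "claw": 0},
    {"tx": 0.005, "ty": 0.026, "tz": 0, "rx": 0, "ry": 0, "rz": 0, "claw": 0},
    {"tx": 0.005, "ty": 0.026, "tz": 0.03, "rx": 0, "ry": 0, "rz": 0, "claw": 0},
    {"tx": 0.005, "ty": 0.026, "tz": 0.06, "rx": 0, "ry": 0, "rz": 0, "claw": 0},
    {"tx": 0.005, "ty": 0.026, "tz": 0.06, "rx": 0, "ry": 0, "rz": 0, "claw": 0},
    {"tx": 0, "ty": -0.01, "tz": 0.06, "rx": 0, "ry": 0, "rz": 0, "claw": 0},
    {"tx": -0.008, "ty": -0.038, "tz": 0.06, "rx": 0, "ry": 0, "rz": 0, "claw": 0},
    {"tx": -0.008, "ty": -0.038, "tz": 0.06, "rx": 0, "ry": 0, "rz": 0, "claw": 0},
    {"tx": -0.008, "ty": -0.038, "tz": 0.06, "rx": 0, "ry": 0, "rz": 0, "claw": 0}
  ]
}}

```text
clock: 6.3
eef_pos: [490.9, -141.7, 127.8]
tool_rot: [-3.141, 0.001, 1.383]
force: [-0.4, 0.4, 1.0]
width: -0.0
```

```bash
python3 - <<'E'
from h import *
import pickle
c=calibration("wrist");pickle.dump(c,open("w3.pkl","wb"))
im=save("wrist","pics/w3.png")[0:300,130:400,::-1]
cv2.imwrite("pics/w3c.png",cv2.resize(im,None,fx=2,fy=2,interpolation=3))
E
```

```text
(no output)
```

View pics/w3c.png

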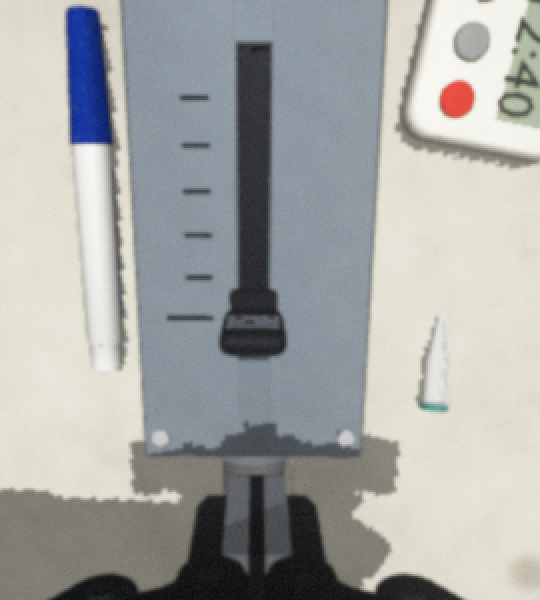

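The lever is at the home line, with its top at (253,325) in the crop and its foot by the long line at y=317. The finger is aligned with the slot. Now I'll descend and approach.

Call:
{"api": "apply_moves", "payload": {
  "increments": [
    {"tx": 0, "ty": 0, "tz": -0.03, "rx": 0, "ry": 0, "rz": 0, "claw": 0},
    {"tx": 0, "ty": 0, "tz": -0.06, "rx": 0, "ry": 0, "rz": 0, "claw": 0},
    {"tx": 0, "ty": 0, "tz": -0.06, "rx": 0, "ry": 0, "rz": 0, "claw": 0},
    {"tx": 0.001, "ty": 0.005, "tz": -0.06, "rx": 0, "ry": 0, "rz": 0, "claw": 0},
    {"tx": 0.002, "ty": 0.011, "tz": -0.06, "rx": 0, "ry": 0, "rz": 0, "claw": 0},
    {"tx": 0.0025, "ty": 0.014, "tz": -0.06, "rx": 0, "ry": 0, "rz": 0, "claw": 0},
    {"tx": 0.0025, "ty": 0.014, "tz": -0.06, "rx": 0, "ry": 0, "rz": 0, "claw": 0}
  ]
}}

```text
clock: 7.05
eef_pos: [494.8, -126.5, 69.3]
tool_rot: [3.14, -0.0, 1.386]
force: [-0.6, 0.4, -0.1]
width: 0.0
```

Call:
{"api": "apply_moves", "payload": {
  "increments": [
    {"tx": 0.0003, "ty": 0.0015, "tz": 0, "rx": 0, "ry": 0, "rz": 0, "claw": 0},
    {"tx": 0.0005, "ty": 0.003, "tz": 0, "rx": 0, "ry": 0, "rz": 0, "claw": 0},
    {"tx": 0.0008, "ty": 0.0045, "tz": 0, "rx": 0, "ry": 0, "rz": 0, "claw": 0},
    {"tx": 0.001, "ty": 0.006, "tz": 0, "rx": 0, "ry": 0, "rz": 0, "claw": 0},
    {"tx": 0.001, "ty": 0.006, "tz": 0, "rx": 0, "ry": 0, "rz": 0, "claw": 0}
  ]
}}

```text
clock: 7.55
eef_pos: [495.0, -124.1, 69.0]
tool_rot: [3.139, 0.003, 1.382]
force: [-1.9, -5.6, 5.2]
width: 0.0
```

Contact: the lever is at q≈2.4 with 5.6 N on it. I'll continue in small steps.

Call:
{"api": "apply_moves", "payload": {
  "increments": [
    {"tx": 0.0002, "ty": 0.001, "tz": 0, "rx": 0, "ry": 0, "rz": 0, "claw": 0},
    {"tx": 0.0004, "ty": 0.002, "tz": 0, "rx": 0, "ry": 0, "rz": 0, "claw": 0},
    {"tx": 0.0004, "ty": 0.002, "tz": 0, "rx": 0, "ry": 0, "rz": 0, "claw": 0}
  ]
}}

```text
clock: 7.85
eef_pos: [495.7, -120.3, 68.7]
tool_rot: [3.14, 0.001, 1.383]
force: [0.2, -2.6, 2.7]
width: 0.1
```

Call:
{"api": "apply_moves", "payload": {
  "increments": [
    {"tx": 0.0002, "ty": 0.001, "tz": 0, "rx": 0, "ry": 0, "rz": 0, "claw": 0},
    {"tx": 0.0004, "ty": 0.002, "tz": 0, "rx": 0, "ry": 0, "rz": 0, "claw": 0},
    {"tx": 0.0004, "ty": 0.002, "tz": 0, "rx": 0, "ry": 0, "rz": 0, "claw": 0}
  ]
}}

```text
clock: 8.15
eef_pos: [495.4, -115.6, 68.0]
tool_rot: [-3.14, -0.002, 1.386]
force: [0.4, 0.4, 0.2]
width: -0.5
```

Call:
{"api": "apply_moves", "payload": {
  "increments": [
    {"tx": 0.0002, "ty": 0.001, "tz": 0, "rx": 0, "ry": 0, "rz": 0, "claw": 0},
    {"tx": 0.0002, "ty": 0.001, "tz": 0, "rx": 0, "ry": 0, "rz": 0, "claw": 0}
  ]
}}

```text
clock: 8.35
eef_pos: [495.7, -115.3, 68.1]
tool_rot: [-3.141, -0.001, 1.386]
force: [0.3, 0.5, -0.1]
width: 0.0
```

First click done: the finger is at the equivalent of q=11 and free, and the lever at 14. Second click the same way.

Call:
{"api": "apply_moves", "payload": {
  "increments": [
    {"tx": 0.0003, "ty": 0.0015, "tz": 0, "rx": 0, "ry": 0, "rz": 0, "claw": 0},
    {"tx": 0.0006, "ty": 0.003, "tz": 0, "rx": 0, "ry": 0, "rz": 0, "claw": 0},
    {"tx": 0.0009, "ty": 0.0045, "tz": 0, "rx": 0, "ry": 0, "rz": 0, "claw": 0},
    {"tx": 0.0012, "ty": 0.006, "tz": 0, "rx": 0, "ry": 0, "rz": 0, "claw": 0},
    {"tx": 0.0015, "ty": 0.008, "tz": 0, "rx": 0, "ry": 0, "rz": 0, "claw": 0},
    {"tx": 0.0015, "ty": 0.008, "tz": 0, "rx": 0, "ry": 0, "rz": 0, "claw": 0}
  ]
}}

```text
clock: 8.95
eef_pos: [496.9, -110.6, 68.3]
tool_rot: [3.141, 0.003, 1.383]
force: [-1.3, -5.2, -1.3]
width: -0.2
```

Call:
{"api": "apply_moves", "payload": {
  "increments": [
    {"tx": 0.0002, "ty": 0.001, "tz": 0, "rx": 0, "ry": 0, "rz": 0, "claw": 0},
    {"tx": 0.0004, "ty": 0.002, "tz": 0, "rx": 0, "ry": 0, "rz": 0, "claw": 0},
    {"tx": 0.0004, "ty": 0.002, "tz": 0, "rx": 0, "ry": 0, "rz": 0, "claw": 0}
  ]
}}

```text
clock: 9.25
eef_pos: [497.5, -107.6, 68.3]
tool_rot: [3.141, 0.002, 1.383]
force: [-1.6, -4.1, 0.1]
width: 0.3
```

Call:
{"api": "apply_moves", "payload": {
  "increments": [
    {"tx": 0.0002, "ty": 0.001, "tz": 0, "rx": 0, "ry": 0, "rz": 0, "claw": 0},
    {"tx": 0.0003, "ty": 0.0015, "tz": 0, "rx": 0, "ry": 0, "rz": 0, "claw": 0},
    {"tx": 0.0003, "ty": 0.0015, "tz": 0, "rx": 0, "ry": 0, "rz": 0, "claw": 0}
  ]
}}

```text
clock: 9.55
eef_pos: [498.3, -103.2, 68.3]
tool_rot: [-3.141, -0.001, 1.386]
force: [-0.0, 0.7, 0.4]
width: 0.3
```

Second click done: the finger is at 23.6 and free, and the lever at 28. Third click, in gentler steps.

Call:
{"api": "apply_moves", "payload": {
  "increments": [
    {"tx": 0.0003, "ty": 0.0015, "tz": 0, "rx": 0, "ry": 0, "rz": 0, "claw": 0},
    {"tx": 0.0006, "ty": 0.003, "tz": 0, "rx": 0, "ry": 0, "rz": 0, "claw": 0},
    {"tx": 0.0009, "ty": 0.0045, "tz": 0, "rx": 0, "ry": 0, "rz": 0, "claw": 0},
    {"tx": 0.0012, "ty": 0.006, "tz": 0, "rx": 0, "ry": 0, "rz": 0, "claw": 0},
    {"tx": 0.0015, "ty": 0.008, "tz": 0, "rx": 0, "ry": 0, "rz": 0, "claw": 0},
    {"tx": 0.0017, "ty": 0.009, "tz": 0, "rx": 0, "ry": 0, "rz": 0, "claw": 0},
    {"tx": 0.0017, "ty": 0.009, "tz": 0, "rx": 0, "ry": 0, "rz": 0, "claw": 0}
  ]
}}

```text
clock: 10.25
eef_pos: [499.5, -97.8, 68.4]
tool_rot: [3.141, 0.003, 1.383]
force: [-1.0, -5.4, 0.6]
width: -0.1
```

Call:
{"api": "apply_moves", "payload": {
  "increments": [
    {"tx": 0.0002, "ty": 0.001, "tz": 0, "rx": 0, "ry": 0, "rz": 0, "claw": 0},
    {"tx": 0.0002, "ty": 0.001, "tz": 0, "rx": 0, "ry": 0, "rz": 0, "claw": 0}
  ]
}}

```text
clock: 10.45
eef_pos: [499.5, -97.7, 68.4]
tool_rot: [3.141, 0.004, 1.382]
force: [-0.9, -6.1, -0.4]
width: -0.3
```

Call:
{"api": "apply_moves", "payload": {
  "increments": [
    {"tx": 0.0002, "ty": 0.001, "tz": 0, "rx": 0, "ry": 0, "rz": 0, "claw": 0},
    {"tx": 0.0002, "ty": 0.001, "tz": 0, "rx": 0, "ry": 0, "rz": 0, "claw": 0}
  ]
}}

```text
clock: 10.65
eef_pos: [499.6, -96.8, 68.4]
tool_rot: [3.141, 0.004, 1.382]
force: [-1.2, -6.1, 0.4]
width: 0.0
```

Call:
{"api": "apply_moves", "payload": {
  "increments": [
    {"tx": 0.0002, "ty": 0.001, "tz": 0, "rx": 0, "ry": 0, "rz": 0, "claw": 0},
    {"tx": 0.0002, "ty": 0.001, "tz": 0, "rx": 0, "ry": 0, "rz": 0, "claw": 0}
  ]
}}

```text
clock: 10.85
eef_pos: [500.0, -94.9, 68.4]
tool_rot: [3.141, 0.003, 1.383]
force: [-1.5, -4.9, 0.4]
width: -0.2
```

Call:
{"api": "apply_moves", "payload": {
  "increments": [
    {"tx": 0.0002, "ty": 0.001, "tz": 0, "rx": 0, "ry": 0, "rz": 0, "claw": 0},
    {"tx": 0.0002, "ty": 0.001, "tz": 0, "rx": 0, "ry": 0, "rz": 0, "claw": 0}
  ]
}}

```text
clock: 11.05
eef_pos: [500.6, -92.0, 68.3]
tool_rot: [3.141, 0.0, 1.384]
force: [-0.6, -1.9, 1.1]
width: -0.1
```

Call:
{"api": "apply_moves", "payload": {
  "increments": [
    {"tx": 0.0001, "ty": 0.0005, "tz": 0, "rx": 0, "ry": 0, "rz": 0, "claw": 0},
    {"tx": 0.0001, "ty": 0.0005, "tz": 0, "rx": 0, "ry": 0, "rz": 0, "claw": 0}
  ]
}}

```text
clock: 11.25
eef_pos: [500.9, -90.0, 68.3]
tool_rot: [-3.141, -0.001, 1.386]
force: [0.3, 0.0, -0.7]
width: 0.2
```

The force has dropped to zero with the finger at the equivalent of q=37, so the lever has jumped into the third click. I'll retreat towards -y, rise and check.

Call:
{"api": "apply_moves", "payload": {
  "increments": [
    {"tx": -0.002, "ty": -0.01, "tz": 0, "rx": 0, "ry": 0, "rz": 0, "claw": 0},
    {"tx": -0.006, "ty": -0.03, "tz": 0, "rx": 0, "ry": 0, "rz": 0, "claw": 0},
    {"tx": -0.008, "ty": -0.04, "tz": 0.02, "rx": 0, "ry": 0, "rz": 0, "claw": 0},
    {"tx": -0.008, "ty": -0.055, "tz": 0.06, "rx": 0, "ry": 0, "rz": 0, "claw": 0},
    {"tx": -0.008, "ty": -0.07, "tz": 0.1, "rx": 0, "ry": 0, "rz": 0, "claw": 0},
    {"tx": -0.008, "ty": -0.07, "tz": 0.13, "rx": 0, "ry": 0, "rz": 0, "claw": 0},
    {"tx": -0.008, "ty": -0.07, "tz": 0.13, "rx": 0, "ry": 0, "rz": 0, "claw": 0},
    {"tx": -0.008, "ty": -0.07, "tz": 0.13, "rx": 0, "ry": 0, "rz": 0, "claw": 0}
  ]
}}

```text
clock: 12.05
eef_pos: [492.8, -161.0, 198.7]
tool_rot: [3.141, -0.001, 1.385]
force: [0.1, 0.5, -0.4]
width: 0.1
```

```bash
python3 - <<'E'
from h import *
import pickle
c=calibration("wrist");pickle.dump(c,open("w4.pkl","wb"))
im=save("wrist","pics/w4.png")[0:300,130:400,::-1]
cv2.imwrite("pics/w4c.png",cv2.resize(im,None,fx=2,fy=2,interpolation=3))
E
```

```text
(no output)
```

View pics/w4c.png

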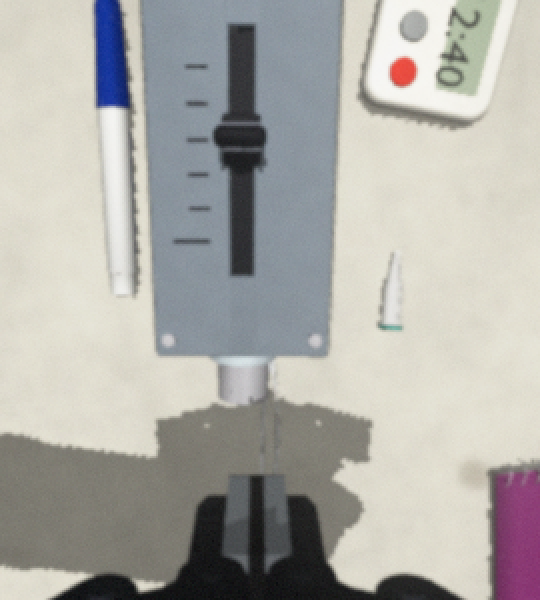

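The lever top at (240,135) is beside the third short line (y=139), and the loose things look untouched. I'll check the value in numbers and hand in.

```bash
python3 - <<'E'
from h import *
import pickle
c=pickle.load(open("w4.pkl","rb"))
f=lambda p,z:rays("wrist",np.array(p,float)/2+[130,0],z,c)[:,:2]
u=np.array([.184,.983]);h=f([[192,241],[198,139]],52);L=f([[240,134]],88)
q=(L-h[0])@u;print(q,(h[1]-h[0])@u)
if 38<q[0]<46: finish_job();print("done")
E
```

```text
[42.35473802] 42.11165014622382
the job is handed in; nothing more can be done
done
```

The lever is resting in the third click and the job is handed in; `finish_job` gives no verdict, so I can't confirm it passed.

- **Home:** I pushed the lever from the second click to its stop with the closed fingertip. The finger stalled where the stop should be, and pressing up to 14.8 N moved it no further. A wrist picture showed it at the long home line.
- **Three clicks:** I pushed it back the other way one click at a time. On each click the force rose to about 5–6 N, then dropped to zero as the lever jumped ahead. The finger never went beyond about 37 mm of lever travel.
- **Last check:** the final picture puts the lever at 42.4 mm and the third line at 42.1 mm, inside the 39–45 mm window. The arm was clear, with the wrist force reading within noise of zero.
- **Loose things:** the marker, timer and microtube looked undisturbed in the last picture. The dish and forceps weren't properly in view there, but the arm stayed well above them and I felt no unexpected contact.

Two things went wrong, neither affecting the lever. The first move call was refused because its rows left out some fields. My colour mask for the plate also failed on one top and one wrist picture, so I used positions read from the image instead; these agreed with the given sizes and line spacing.

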